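# Clear the trivet and pop the touch-latch lid of the fondue chest

## Robot

A 6-joint arm with a two-finger parallel gripper is mounted at the origin on the work surface. World frame = base frame: x ahead of the robot, y to its left, z up, the work surface at z = 0. Lengths are in m, angles in rad, forces in N, time in s.
With the tool pointing down it reaches from about 0.225 to 0.875 m from the base axis. Payload 3.4 kg.
Tool frame: the origin (TCP) lies midway between the tips of the shut fingers; the grasp point (between the pads) lies 19 mm behind it (manip.grasp_offset is the distance from the TCP to the grasp point, in m); x points along the fingers, y is the direction in which the jaws open and shut, and the axes are right-handed (so a half turn about x gives the same grasp; the last joint's range is limited). The gripper opens to 85 mm and grips with 20 to 120 N. Pads are 22 mm wide; open, the fingers measure 114 mm over their backs; the gripper's body (76 mm by 85 mm) begins 54 mm behind the grasp point. The pads swing forward as they close: fully open they stand 13 mm farther back than shut.
Start: joints at [-1.352, 0.276, 1.505, -0, 1.361, -0.121], TCP at [0.192, -0.542, 0.231] pointing down, gripper open.
Joint ranges: [-2.89, 2.89], [-0.75, 2.08], [0.22, 2.7], [-1.18, 4.32], [0.11, 2.71], [-2.7, 2.7]. Speed limits (rad/s): [2.57, 2.57, 3.14, 3.14, 3.14, 3.14].

## Interface

Orientations are given as a unit quaternion [w, x, y, z].
In Python, from rig import manip gives the robot as it stands.
- The arm moves only by the shell command python3 -m creep 'ROWS' [OPENING] [FORCE]. ROWS is a JSON object of lists of equal length, an entry for each row: "delta_pos": the shift along the tool's x, y, z in cm, a list of three; "dr": the turn, a rotation vector about the tool's x, y, z in rad, a list of three. In form: {"delta_pos": [[dx, dy, dz], ...], "dr": [[rx, ry, rz], ...]}. A call has 1 to 10 rows; each row is the pose to reach, as a shift and turn from the pose commanded when the call began, along the tool's axes at that moment; what a row does not reach only later rows make up. A row lasts 1/10 s, in which the tool goes at most 50 mm and 8.59 degrees, less where a joint would pass 70% of its speed; a pose out of reach is approached as far as the arm can. A call with a gripper value outside its range is refused whole. OPENING is the opening, from -1 (shut) to 1 (fully open), set as the call begins (- or left out, the last holds). The fingers move at their own pace and stop on an object; FORCE is the grip in N (left out, the last holds). Time passes only in rows, so rows that repeat a pose let the fingers close. It gives the time, the measured TCP pose, the force and the opening at its end, in the units of the state.
- manip.get_state(): the state, without advancing time (a new reading comes with each control period).
- manip.get_image(name): name is "scene" or "top" or "wrist"; returns a dict with "pixels" (400x640x3 uint8, blue, green, red), "depth" (400x640 float32, m along the optical axis (not along the pixel's ray), 0 where there is no reading), "intrinsics" (3x3 intrinsics, pixels), "rvec" (rotation vector, rad) and "tvec" (3), from world to camera coordinates, as OpenCV has them. Camera axes: x right, y down, z forward; pixel columns grow to the right and rows downward; lengths in m; the calibration is good to about 2 mm. A picture is of the moment at which its call begins.
- manip.sign_off(): hands the job in, once; it reports no verdict.
The state is a dict: "clock": time; "qpos": joint angles; "qd": joint speeds; "effort": joint torques, N m; "position": TCP position; "ee_rot": TCP orientation; "contact_force": force on the tool from outside, world axes, zero at the start; "moment": the same for the moment, N m; "width": finger opening in m.
Only numpy, scipy, OpenCV 4.12 (cv2) and the standard library are available. Lean on these libraries where they do the work, as an engineer would, in place of code of your own. Each camera call takes 0.05 s, during which the arm holds its last target. There are 200 camera calls.

## Task

One of the two touch-latch lids of the low larch fondue chest has the round wooden trivet lying on it. First slide the trivet off that lid with the fingertips, flat along the top and without picking it up, onto the fixed middle of the chest top so that it covers neither lid; then press that same lid down near its front edge until the catch lets go, and let it spring ajar. Leave the lid with the glass ramekin shut and do not disturb the ramekin, the caquelon or the burner base.

Things in the scene. Friction and masses are not known exactly. Their poses are not given: they have to be found in the camera images.
- chest: Fixed low larch chest; its top is 80 mm high. Origin on its underside; x points away from the robot (front is -x), y left, z up; spans x -115 to +105, y -225 to +225 mm. Two 129 mm square lids in its top, centred at x +5.5, y +145 (left) and -145 mm (right), stand 1.5 mm proud (81.5 mm above the counter). Fixed middle of the top between them: y -80 to +80 mm.
- lid_left (a joint): Left lid's angle, hinged at its far (+x) edge, rad: 0 shut, -0.05 pressed in to a hard stop, 0.35 ajar (front edge up, at a stop). A touch latch holds it against a spring. Pressing it in to -0.03 (4 mm at the front edge) frees the catch: some 7 N near the front edge, twice that at mid-lid. Then, when let go, the spring lifts it to 0.35; it does not relatch.
- lid_right (a joint): Angle of the right lid (chest y -145 mm); the same mechanism and values as the left lid.
- press_left (a point): Press mark of the left lid: a thin flush steel disc of 18 mm diameter on the lid's top, midway along the front edge and 19 mm behind it, 112 mm from the hinge line. The point is on the lid's top surface; it moves with the lid; axes as the chest's while shut.
- press_right (a point): Press mark of the right lid, as press_left.
- trivet_center (a point): Centre of the round dark wooden trivet, half-way up: a plain disc of 90 mm diameter, 18 mm thick, about 0.16 kg, lying loose on top of one of the two lids (which one varies). z is its axis.
- ramekin: Clear glass ramekin, 76 mm across the rim, 40 mm high, loose, standing on the other lid. Origin at the centre of its underside. Must stay where it is.
- caquelon: Orange ceramic fondue pot, 196 mm across, 85 mm high, with one stub handle reaching 177 mm from its axis along its own +y; stands on the counter left of the chest. Origin at the centre of its underside. Must stay where it is.
- burner: Aluminium burner base, 170 mm across, with three bent posts 89 mm high; stands on the counter right of the chest. Origin at the centre of its underside. Must stay where it is.
There are look-alikes about, which are no part of the job. What is meant by the part that bears trivet_center is not blue or red, and is the smaller of those in its own colour.

How it is judged:
By the outcome, as a careful person would: the job done as asked, in the order asked, and still so for the second after the job is handed in, with the robot touching nothing.
It also fails if it takes over 48 s, if anything falls off the work surface, if the arm or the gripper's body presses on something with over 40 N, if the wrist force passes 120 N, or if a joint passes its speed limit or range.

## Working session

There is one attempt and no reset: what is moved stays moved. The work goes in short steps, Python scripts to look and compute and a shell command to move; the robot and the scene stay as the last step left them, time stands still between calls to the robot, and variables do not carry over. Pictures are saved under pics/ and viewed, about 8 in all and at most 12, crops included, and the job is handed in when it is done.

```bash
mkdir -p pics
cat > h.py <<'E'
import numpy as np,cv2
from rig import manip
from scipy.spatial.transform import Rotation as R
def snap(n,f=None):
    im=manip.get_image(n)
    if f: cv2.imwrite(f,im["pixels"])
    return im
def cloud(im):
    K=np.array(im["intrinsics"]);d=im["depth"];v,u=np.mgrid[:d.shape[0],:d.shape[1]]
    P=np.stack([(u-K[0,2])/K[0,0]*d,(v-K[1,2])/K[1,1]*d,d],-1)
    M=cv2.Rodrigues(np.array(im["rvec"],float))[0]
    W=(P-np.array(im["tvec"]).reshape(3))@M
    W[d==0]=np.nan
    return W
def tool(): 
    s=manip.get_state();q=s["ee_rot"];return np.array(s["position"]),R.from_quat([q[1],q[2],q[3],q[0]]),s
E
python3 - <<'E'
from h import *
a=snap("scene","pics/scene1.png");b=snap("top","pics/top1.png")
np.savez("/tmp/t.npz",W=cloud(b),px=b["pixels"])
p,r,s=tool();print(p,r.as_matrix().round(3),s["contact_force"],s["width"],s["clock"])
E
```

```text
[ 0.19150683 -0.54164617  0.23049943] [[-0.     0.333 -0.943]
 [ 0.002 -0.943 -0.333]
 [-1.    -0.002 -0.   ]] [-0.29447154 -0.32562247 -0.03323335] 0.08575618079838909 0.1
```

View pics/scene1.png

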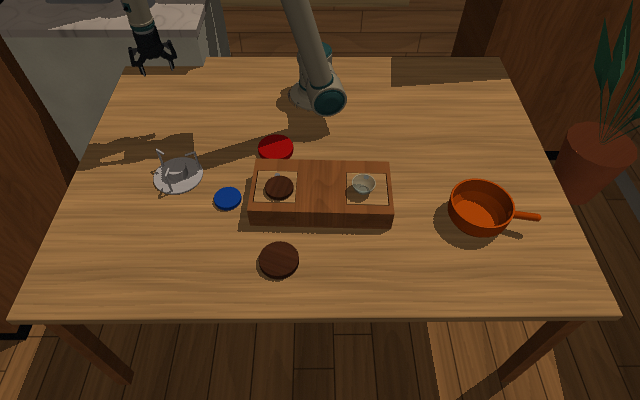

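View pics/top1.png

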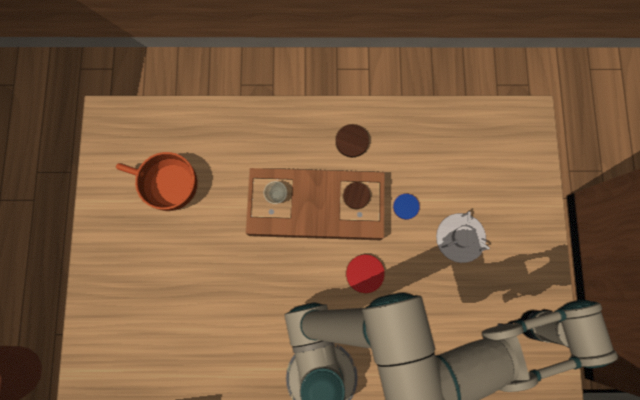

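The top view shows four discs. They are dark brown on the right lid at (357,195), a larger dark brown on the counter at (352,140), blue at (406,206) and red at (365,273). The smaller brown one, on the right lid, fits the description. I'll measure it and confirm with a crop.

Run:
```python
from h import *
z=np.load("/tmp/t.npz");W=z["W"];px=z["px"]
cv2.imwrite("pics/crop1.png",cv2.resize(px[110:260,235:435],None,fx=4,fy=4,interpolation=cv2.INTER_CUBIC))
# trivets
for n,(u,v) in dict(lid=(357,195),big=(352,140)).items():
    c=W[v,u];m=(abs(W[...,2]-c[2])<.006)&(np.hypot(W[...,0]-c[0],W[...,1]-c[1])<.1)
    dark=px.astype(int).sum(2)<230
    k=m&dark; P=W[k];(cx,cy),rad=cv2.minEnclosingCircle(P[:,:2].astype(np.float32)[:,None])
    print(n,c,k.sum(),P.mean(0),(cx,cy,rad))
m=(abs(W[...,2]-.081)<.006);u=np.zeros(m.shape,bool);u[160:250,240:395]=1
P=W[m&u];box=cv2.minAreaRect(P[:,:2].astype(np.float32));print(box,cv2.boxPoints(box),np.median(P[:,2]))
for a in [(271,211),(360,215),(278,192),(320,205)]:print(a,W[a[1],a[0]])
r=W[178:206,262:296];k=r[...,2]>.095;print("ram",r[k].mean(0),r[k].max(0),r[k].min(0))
```

```text
lid [ 0.58495847 -0.11992064  0.09599967] 425 [ 0.58381214 -0.116814    0.09817401] (0.5850346684455872, -0.11661302298307419, 0.04533274471759796)
big [ 0.79798235 -0.11291706  0.01923016] 572 [ 0.79744382 -0.1129087   0.02164422] (0.7969744801521301, -0.11235172301530838, 0.060430169105529785)
((0.5648326873779297, 0.017422527074813843), (0.4508291184902191, 0.22151508927345276), 87.92221069335938) [[ 0.44597527 -0.20382816]
 [ 0.66734475 -0.21185948]
 [ 0.6836901   0.23867321]
 [ 0.46232063  0.24670453]] 0.08042036911949563
(271, 211) [0.53490636 0.161821   0.08339858]
(360, 215) [ 0.52060615 -0.12963419  0.08347122]
(278, 192) [0.59943968 0.14010678 0.07825732]
(320, 205) [0.5552166  0.00126549 0.07851951]
ram [0.59544497 0.15043402 0.11060785] [0.62742175 0.18521229 0.12820234] [0.55402148 0.11051783 0.09503834]
```

View pics/crop1.png

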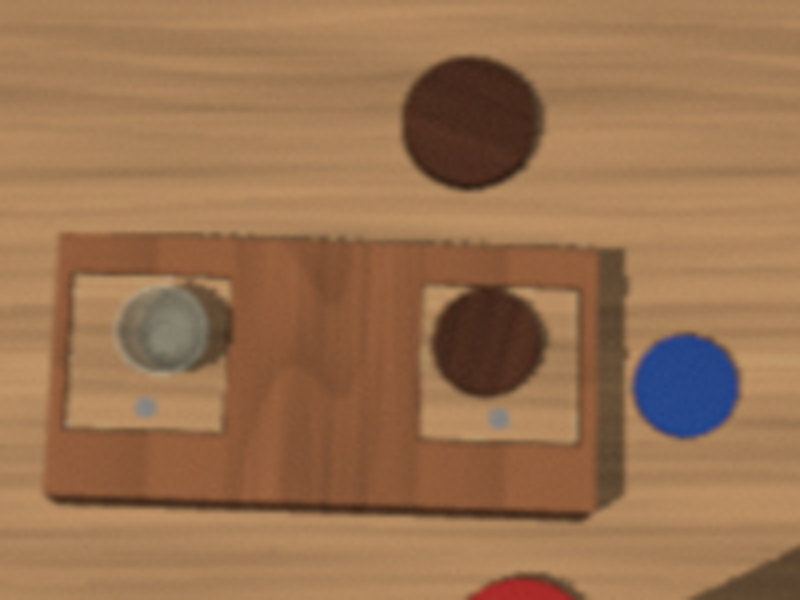

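The crop confirms it. The disc on the right lid, at crop (488,341), has r≈45 mm, against 60 mm for the brown one on the counter, so it is the trivet. The ramekin is on the left lid. The chest yaw is about -0.036 with its origin near (0.570, 0.017). I'll go above a point on the trivet's -y side with the fingers half open and the jaws along chest x.

```bash
python3 -m creep '{"delta_pos":[[0,-2.1,-4.9],[0,-4.2,-9.8],[0,-6.3,-14.7],[0,-8.4,-19.6],[0,-10.5,-24.5],[0,-12.6,-29.4],[0,-14.7,-34.3],[0,-17,-39.2],[0,-19.2,-44.1],[0,-21.3,-49]],"dr":[[-0.12,0,0],[-0.24,0,0],[-0.36,0,0],[-0.48,0,0],[-0.6,0,0],[-0.72,0,0],[-0.84,0,0],[-0.96,0,0],[-1.08,0,0],[-1.194,0,0]]}' 0
cat > st.py <<'E'
from h import *
import sys
p,r,s=tool();M=r.as_matrix()
print(s["clock"],p.round(4),M.round(3).tolist(),np.round(s["contact_force"],1),s["width"])
if len(sys.argv)>3:
    t=np.array(eval(",".join(sys.argv[1:4])));print("delta cm",(M.T@(t-p)*100).round(2))
E
python3 st.py .583 -.178 .088
```

```text
clock: 1.1
position: [0.5586, -0.1996, 0.231]
ee_rot: [-0.492, -0.508, -0.492, 0.508]
contact_force: [0.9, -0.5, -0.5]
width: 0.0429
1.1 [ 0.5586 -0.1996  0.231 ] [[-0.001, 0.999, -0.032], [-0.0, -0.032, -0.999], [-1.0, -0.001, 0.0]] [ 0.9 -0.5 -0.5] 0.04291964578008331
delta cm [14.29  2.38 -2.24]
```

```bash
python3 -m creep '{"delta_pos":[[4,2.2,-2.2],[8,2.2,-2.2],[8,2.2,-2.2]],"dr":[[0,0,0],[0,0,0],[0,0,0]]}' >/dev/null
python3 st.py .583 -.178 .088
python3 - <<'E'
from h import *
snap("wrist","pics/w1.png");s=snap("scene");cv2.imwrite("pics/s2.png",cv2.resize(s["pixels"][110:260,200:430],None,fx=3,fy=3))
E
```

```text
1.4 [ 0.5766 -0.1774  0.1452] [[-0.013, 0.999, -0.035], [0.005, -0.035, -0.999], [-1.0, -0.013, -0.005]] [-0.6  0.4 -0.9] 0.042949465782627864
delta cm [5.71 0.72 0.07]
```

View pics/w1.png

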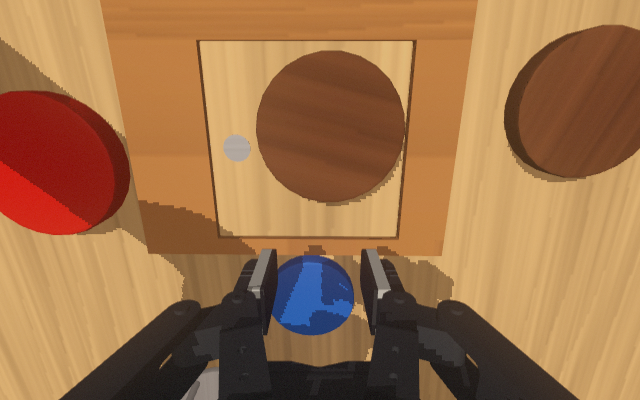

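The wrist view shows the trivet at (330,127) on the right lid, the press mark at (237,148), and the fingertips at (262,265) and (373,265), beyond the trivet's near side. I'll refine the positions from this view's depth.

```bash
python3 - <<'E'
from h import *
b=snap("wrist");W=cloud(b);px=b["pixels"].astype(int)
z=W[...,2];print("z trivet",np.nanmedian(z[100:150,300:360]),"lid",np.nanmedian(z[60:100,215:240]),"frame",np.nanmedian(z[60:180,160:190]))
k=np.zeros(z.shape,bool);k[40:210,245:412]=1;k&=(z>.09)&(z<.105)
(x,y),r=cv2.minEnclosingCircle(W[k][:,:2].astype(np.float32)[:,None]);print("trivet",x,y,r)
print("mark",W[148,237]); c=[W[v,u] for u,v in [(200,42),(413,42),(398,236),(221,236)]];print(np.round(c,4))
E
python3 st.py .583 -.178 .088
```

```text
z trivet 0.1006401440171877 lid 0.08290804388053812 frame 0.08098975067122141
trivet 0.5855264663696289 -0.11645752191543579 0.04507186636328697
mark [ 0.52681093 -0.13066086  0.08342224]
[[ 0.5118 -0.0652  0.083 ]
 [ 0.643  -0.0696  0.0804]
 [ 0.6392 -0.2009  0.082 ]
 [ 0.5061 -0.1966  0.081 ]]
1.55 [ 0.5808 -0.1811  0.1526] [[0.001, 0.999, -0.038], [-0.001, -0.038, -0.999], [-1.0, 0.001, 0.001]] [-0.6 -0.1  0.8] 0.0427412743850393
delta cm [ 6.46  0.19 -0.32]
```

```bash
python3 -m creep '{"delta_pos":[[3,0.2,0],[5,0.2,0],[6,0.2,0],[6.5,0.2,0],[6.5,0.2,0],[6.5,0.2,0]],"dr":[[0,0,0],[0,0,0],[0,0,0],[0,0,0],[0,0,0],[0,0,0]]}' >/dev/null
python3 st.py .583 -.178 .088
python3 - <<'E'
from h import *
b=snap("wrist","pics/w2.png")
E
```

```text
2.15 [ 0.5832 -0.181   0.0878] [[0.002, 0.999, -0.037], [-0.001, -0.037, -0.999], [-1.0, 0.002, 0.001]] [0.7 0.1 0.6] 0.04270553435955285
delta cm [-0.02 -0.03 -0.3 ]
```

View pics/w2.png

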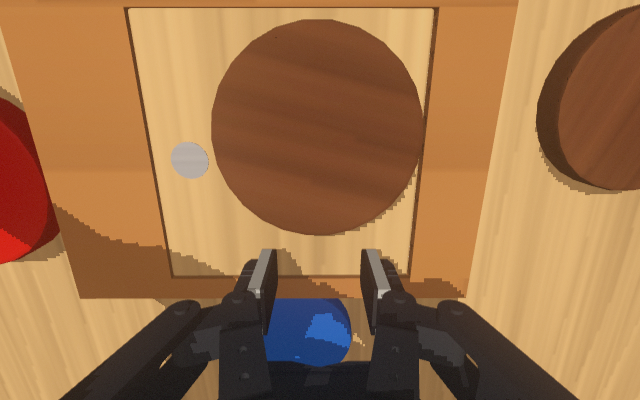

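The fingertips at (265,255) and (372,255) straddle the trivet's centre line (318), just short of its rim. I'll lower 2 mm and push the first half.

```bash
python3 -m creep '{"delta_pos":[[0.2,0,-0.5],[0.2,0,-1.3],[0.2,0,-2.2],[0.2,0,-3.1],[0.2,0,-4],[0.2,0,-4.9],[0.2,0,-5.8],[0.2,0,-6.6],[0.2,0,-7],[0.2,0,-7]],"dr":[[0,0,0],[0,0,0],[0,0,0],[0,0,0],[0,0,0],[0,0,0],[0,0,0],[0,0,0],[0,0,0],[0,0,0]]}' >/dev/null
python3 st.py .5885 -.0385 .086
python3 - <<'E'
from h import *
b=snap("wrist","pics/w3.png");W=cloud(b);z=W[...,2]
k=np.zeros(z.shape,bool);k[15:245,180:450]=1;k&=(z>.09)&(z<.105)
print(cv2.minEnclosingCircle(W[k][:,:2].astype(np.float32)[:,None]))
E
```

```text
3.2 [ 0.5849 -0.1094  0.0842] [[-0.0, 0.999, -0.037], [0.001, -0.037, -0.999], [-1.0, -0.0, -0.001]] [-0.  -0.2  0.4] 0.04282172099352632
delta cm [-0.17  0.1  -7.1 ]
((0.5869255661964417, -0.058519694954156876), 0.04488185793161392)
```

View pics/w3.png

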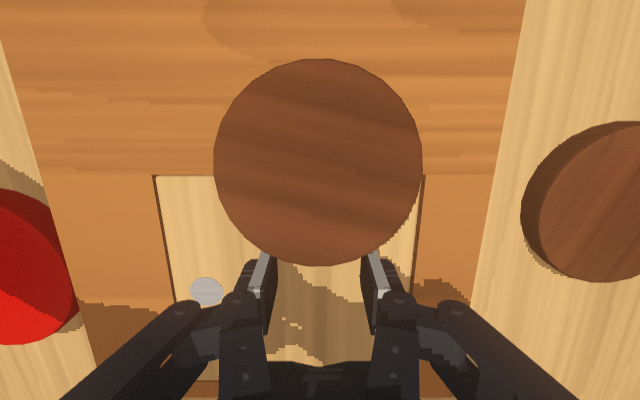

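The trivet, now at image (318,162), sits in the cradle of both fingertips and slides flat, with its centre at y = -0.0585. I'll push 7.1 cm more, back off, then lift.

```bash
python3 -m creep '{"delta_pos":[[0,0,-0.8],[0,0,-1.7],[0,0.05,-2.6],[0,0.05,-3.5],[0,0.05,-4.4],[0,0.05,-5.3],[0,0.05,-6.2],[0,0.05,-6.8],[0,0.05,-7.1],[0,0.05,-7.1]],"dr":[[0,0,0],[0,0,0],[0,0,0],[0,0,0],[0,0,0],[0,0,0],[0,0,0],[0,0,0],[0,0,0],[0,0,0]]}' >/dev/null
python3 st.py
python3 -m creep '{"delta_pos":[[0,0,1],[0,0,2],[-4,0,3],[-8,0,3],[-8,0,3],[-8,0,3]],"dr":[[0,0,0],[0,0,0],[0,0,0],[0,0,0],[0,0,0],[0,0,0]]}' >/dev/null
python3 st.py .5265 -.130 .115
python3 - <<'E'
from h import *
b=snap("wrist","pics/w4.png");W=cloud(b);z=W[...,2]
k=np.zeros(z.shape,bool);k[:245,180:450]=1;k&=(z>.09)&(z<.105)
print(cv2.minEnclosingCircle(W[k][:,:2].astype(np.float32)[:,None]))
E
```

```text
4.25 [ 0.5881 -0.0389  0.0843] [[0.0, 0.999, -0.037], [0.0, -0.037, -0.999], [-1.0, 0.0, -0.0]] [ 0.4 -0.4 -0. ] 0.042872334860136946
4.85 [ 0.5875 -0.0708  0.1655] [[0.003, 0.999, -0.038], [-0.001, -0.038, -0.999], [-1.0, 0.003, 0.001]] [-0.4  1.2 -0.4] 0.04297245711618216
delta cm [ 5.04 -5.89  6.14]
((0.5899876356124878, 0.011654469184577465), 0.045057784765958786)
```

View pics/w4.png

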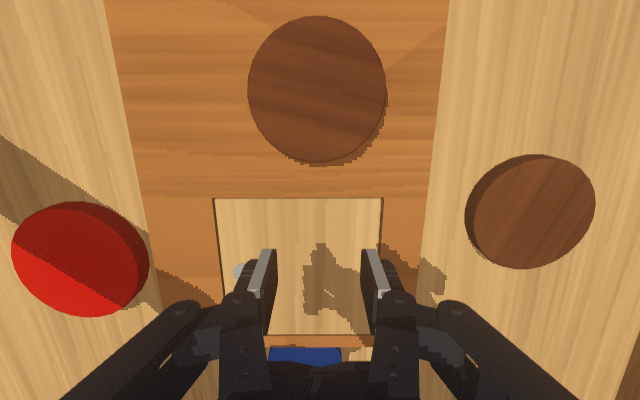

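The trivet, at image (317,88), lies on the fixed middle, 32 mm clear of the right lid's edge (row 198). Next I'll shut the fingers and move over the press mark.

```bash
python3 -m creep '{"delta_pos":[[0,-3,3],[0,-5.9,6.1],[2,-5.9,6.1],[5,-5.9,6.1],[6,-5.9,6.1],[6.5,-5.9,6.1],[6.5,-5.9,6.1],[6.5,-5.9,6.1]],"dr":[[0,0,0],[0,0,0],[0,0,0],[0,0,0],[0,0,0],[0,0,0],[0,0,0],[0,0,0]]}' -1 >/dev/null
python3 st.py .527 -.131 .0815
python3 - <<'E'
from h import *
snap("wrist","pics/w5.png")
E
```

```text
5.7 [ 0.5265 -0.1283  0.0998] [[0.001, 0.999, -0.037], [-0.001, -0.037, -0.999], [-1.0, 0.001, 0.0]] [ 0.3 -0.7  0.2] -0.00023171686930719361
delta cm [1.84 0.06 0.27]
```

View pics/w5.png

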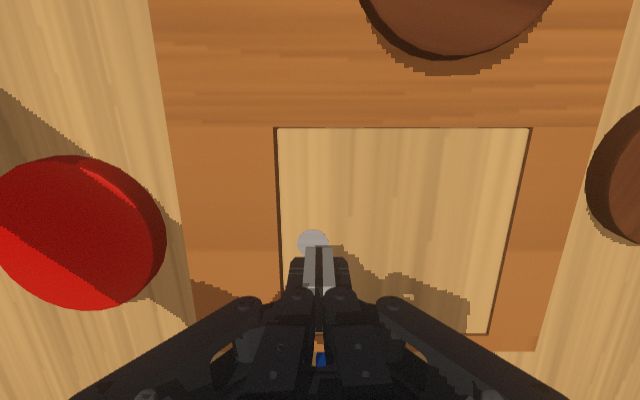

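The shut fingertips (318,248) are about over the mark (313,240). I'll press 4–5 mm and read the force.

```bash
python3 -m creep '{"delta_pos":[[0.8,0,0.25],[1.5,0,0.25],[1.8,0,0.25],[2.0,0,0.25],[2.2,0,0.25],[2.3,0,0.25],[2.3,0,0.25]],"dr":[[0,0,0],[0,0,0],[0,0,0],[0,0,0],[0,0,0],[0,0,0],[0,0,0]]}'; python3 st.py .527 -.131 .0815
```

```text
clock: 6.45
position: [0.5256, -0.1307, 0.0771]
ee_rot: [-0.491, -0.509, -0.491, 0.509]
contact_force: [-1.8, 1.1, 7.8]
width: 0.0001
6.45 [ 0.5256 -0.1307  0.0771] [[0.0, 0.999, -0.037], [-0.0, -0.037, -0.999], [-1.0, 0.0, 0.0]] [-1.8  1.1  7.8] 9.635923048981077e-05
delta cm [-0.44  0.15  0.02]
```

The lid is 4.4 mm in at 7.8 N. I'll add a little more, then lift clear.

```bash
python3 -m creep '{"delta_pos":[[0.08,0,0],[0.08,0,0],[-3,0,0],[-8,0,0],[-13,0,0],[-15,-3,3],[-15,-6,8],[-15,-6,12],[-15,-6,12],[-15,-6,12]],"dr":[[0,0,0],[0,0,0],[0,0,0],[0,0,0],[0,0,0],[0,0,0],[0,0,0],[0,0,0],[0,0,0],[0,0,0]]}' >/dev/null; python3 st.py
python3 - <<'E'
from h import *
a=snap("scene");b=snap("top");W=cloud(b)
cv2.imwrite("pics/end.png",np.vstack([cv2.resize(a["pixels"][120:270,140:560],(800,286)),cv2.resize(b["pixels"][110:260,100:520],(800,286))]))
z=np.load("/tmp/t.npz")["W"]
for n,(v0,v1,u0,u1),lo in [("ram",(178,206,262,296),.095),("caq",(150,215,110,200),.03),("burn",(205,265,435,495),.02)]:
  for w in (z,W):
    r=w[v0:v1,u0:u1];print(n,r[r[...,2]>lo].mean(0).round(4))
r=W[175:225,338:382];print("right lid max z",np.nanmax(r[...,2]))
r=W[204:220,255:292];print("left lid z",np.nanmedian(r[...,2]))
r=W[170:240,290:342];k=r[...,2]>.091;print("trivet",r[k].mean(0),cv2.minEnclosingCircle(r[k][:,:2].astype(np.float32)[:,None]))
E
```

```text
7.45 [ 0.4608 -0.2492  0.2259] [[-0.0, 0.999, -0.04], [0.001, -0.04, -0.999], [-1.0, -0.0, -0.001]] [0.1 0.5 0.8] -0.0002692642848880234
ram [0.5954 0.1504 0.1106]
ram [0.5951 0.1498 0.1107]
caq [0.6516 0.5425 0.0672]
caq [0.6515 0.5429 0.0672]
burn [ 0.4534 -0.4778  0.0534]
burn [ 0.4289 -0.3294  0.4472]
right lid max z 0.13173162977687985
left lid z 0.08096726472955332
trivet [0.5863806  0.00486991 0.09885795] ((0.5914181470870972, -0.017357438802719116), 0.09289294481277466)
```

View pics/end.png

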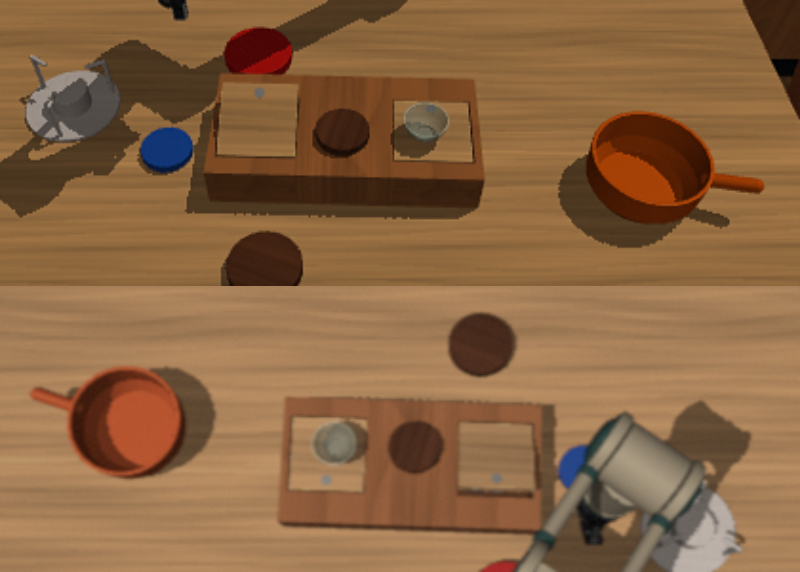

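The final picture shows the right lid ajar with its front edge up and the trivet on the fixed middle between the lids. The left lid is shut under the ramekin. The arm is clear.

```bash
python3 -c "
from rig import manip
print(manip.sign_off())"
```

```text
the job is handed in; nothing more can be done
None
```

The trivet is off the right lid and that lid is ajar. The job was handed in at about 7.5 s on the robot's clock, and the hand-in gives no verdict.

- **Trivet:** I slid the smaller dark-brown disc (r≈45 mm) flat off the right lid with both half-open fingertips. After the push the wrist camera put it at about (0.590, 0.012), roughly the centre of the fixed middle and over 30 mm clear of each lid.
- **Lid:** I pressed the right lid at its front mark with the fingers shut, about 4.4 mm in at 7.8 N and then a touch more. It sprang open when I lifted off; its front edge now reads about 0.13 m high.
- **Other objects:** The left lid is still shut (z≈0.081 m). The ramekin and caquelon positions match the first measurement to within 1 mm.

Two of the last numeric checks were unusable:
- **Burner:** The arm blocked the top camera's view, so I have no final reading. The tool stayed well above it throughout, and it looks in place in the scene picture.
- **Trivet from the top camera:** The final circle fit picked up the raised lid or ramekin as well. I relied on the wrist measurement taken just after the push and on the final picture instead.

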